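# Set the extraction fan to step five and start it, by fingertip

### The job

Before varnishing, set the fume-extraction fan: with a fingertip, push the wing handle of the rotary step selector round clockwise, click by click, until it rests in step 5 (the round dot on the scale is off, the bars that follow it clockwise are steps 1 to 7); do not pinch the handle. Only when it stands on step 5, press the start button (the smaller flat-topped one) fully down for a moment with the fingertips and let it come up again, so that the fan starts at that speed. Leave the mushroom-headed stop button alone, and do not disturb or pick up the cup, tub, sanding block or brush standing round the controller.

Things in the scene. Friction and masses are not known exactly. Their poses are not given: they have to be found in the camera images.
- fan_box: The fan controller: grey housing, 150 mm front to back, 236 mm wide, bolted down by side feet (262 mm over them); level panel 72 mm above the bench. Origin: centre of its underside; x to its rear (away from the robot), y to its left, z up. On the panel, left: the selector, axis at (0, +45) mm; right: start button at (-36, -75) mm (near the robot), mushroom stop button at (+40, -75) mm.
- dial_centre (a point): Point on the selector's vertical axis on the round scale plate (128 mm across), 73.5 mm above the bench. Black marks 45 to 61 mm from it, 30 degrees apart: a round dot (off), then clockwise from above seven bars, each longer than the last (steps 1 to 7). From above, the dot lies 105 degrees counter-clockwise of the controller's +x, step 5 lies 45 degrees clockwise of +x.
- selector (a joint): Selector angle, rad: 0 at off, growing clockwise from above; step k at 0.5236 k, step 5 at 2.618; end stops just past off and step 7. A spring detent holds each step: about 0.13 N m to leave it (4 to 5 N sideways, 28 mm from the axis); past half-way it snaps on by itself into the next step, up to 0.26 rad ahead of the finger. At the start it settles at once in off, step 1, 2 or 3.
- pointer_tip (a point): Pointer tip, 38 mm from the axis, 92 mm above the bench. Black skirt 80 mm across, top 79.5 mm up, carries the wing handle: a bar across the axis, 38 mm long on the pointer's side (white line on top), 34 mm on the tail's, 16 to 23 mm thick (tail thicker), from 80 to 102 mm up, with a 7 mm ridge to 106 mm. For clockwise push the left flank of the pointer's half or the right flank of the tail.
- start_button (a joint): Travel of the start button in m: 0 up, 0.006 fully down. It springs back; it takes 1.5 N to start it and 5 N to push it fully down.
- start_top (a point): Centre of the start button's flat top, 28 mm in diameter, 86.5 mm above the bench when up; it stands 9.5 mm out of a steel collar 39 mm across (45 at its foot).
- stop_button (a joint): Travel of the stop button in m, 0 up; leave it alone.
- stop_top (a point): Centre of the mushroom-headed stop button's top, 43 mm in diameter, 98 mm above the bench, 76 mm behind the start button.
- paint_cup_mid (a point): Half-way up the axis of a loose paint cup (69 mm across the rim, 58 mm high) to the left of the controller; bystander.
- tub_white_mid (a point): Half-way up the axis of a loose white tub of filler (72 mm across, 68 mm high), to the right of the controller; bystander.
- sand_block: Loose cork sanding block 58 x 105 x 34 mm to the right of the controller; origin at the centre of its underside; bystander.
- brush_c: Loose paint brush 22 x 222 x 10 mm lying in front of the controller; origin at the middle of its underside; bystander.

How it is judged (in metres and radians):
On the way, in this order (a step that is already met when the one before it is completed fails the run):
1. the selector rests in step 5 (value of joint selector between 2.468 and 2.768 rad and velocity of joint selector between -0.3 and 0.3 rad/s), for 0.2 s.
2. the start button is pressed down, at least 4.5 of its 6 mm (value of joint start_button above 0.0045 m), for 0.05 s.
At the end, for the whole second after the job is handed in: The selector rests in step 5 (within 0.15 rad), the start button has been pressed since and is up again, the stop button is up, and cup, tub, sanding block and brush are within 20 mm of where they stood (value of joint selector between 2.468 and 2.768 rad and value of joint each of start_button, stop_button below 0.0015 m and distance of each of paint_cup_mid, tub_white_mid, sand_block, brush_c from where it was at the start of the episode below 0.02 m); the robot touches nothing.
It fails at once if the start button is pressed (more than 3 mm) while the selector is not on step 5 (value of joint start_button above 0.003 m and not (value of joint selector between 2.418 and 2.818 rad)).
It fails at once if the stop button is pressed (value of joint stop_button above 0.003 m).
It fails at once if the wing handle is pinched (both halves pressed at once) (contact force between the fingers and selector_c2 above 1 N and contact force between the fingers and selector_c3 above 1 N).
It fails at once if a bystander is lifted or shoved more than 20 mm (distance of any of paint_cup_mid, tub_white_mid, sand_block, brush_c from where it was at the start of the episode above 0.02 m).
It also fails if it takes over 58 s, if anything falls off the work surface, if the arm or the gripper's body presses on something with over 40 N, if the wrist force passes 120 N, or if a joint passes its speed limit or range.

### The arm

A 6-joint arm with a two-finger parallel gripper is mounted at the origin on a cart in front of the work surface, level with it; the furniture and walls round the work are solid. World frame = base frame: x ahead of the robot, y to its left, z up, the work surface at z = 0. Lengths are in mm, angles in rad, forces in N, time in s.
With the tool pointing down it reaches from about 300 to 775 mm from the base axis. Payload 14.6 kg.
Tool frame: the origin (TCP) lies on the centre line of the jaws, within the pads' length; the fingertips stand ahead of it and the grasp point (between the pads) is the TCP (manip.tip_reach is the z of the fingertips in the tool frame, in mm); z points along the fingers, y is the direction in which the jaws open and shut (so a half turn about z gives the same grasp; the last joint's range is limited). The gripper opens to 94 mm and grips with 3 to 60 N. Pads are 16 mm wide; open, the fingers measure 119 mm over their backs; the gripper's body (75 mm by 177 mm) begins 78 mm behind the grasp point.
Start: joints at [-1.359, 0.3, 1.521, -0, 1.321, -0.067], TCP at [151.354, -528.754, 224.446] pointing down, gripper open.
Joint ranges: [-3.03, 3.03], [-0.79, 2.21], [0.23, 2.52], [-1.04, 4.18], [0, 3.07], [-2.55, 2.55]. Speed limits (rad/s): [2.22, 2.22, 2.57, 3.14, 3.14, 3.14].

### API

Orientations are given as [roll, pitch, yaw] about the fixed x, y, z axes, in that order (R = Rz(yaw) Ry(pitch) Rx(roll)).
In Python, from cell import manip, camera, search_frame, masks_of, tip_of gives the robot as it stands.
- The arm moves only by the tool send_rows, never from a script. Its argument "plan" is a list of rows, each an object with "travel": the shift along the tool's x, y, z in mm, a list of three; "delta_rot": the turn, a rotation vector about the tool's x, y, z in degrees, a list of three; "fingers": the gripper's target within -1 to 1 (shut at 1, half-way at 0, fully open at -1). In form: [{"travel": [dx, dy, dz], "delta_rot": [wx, wy, wz], "fingers": fingers}, ...]. A call has 1 to 20 rows; each row shifts and turns the commanded pose from where the row before left it, along the tool's axes as they then stand; what a row does not reach is not made up. A row lasts 1/8 s, in which the tool goes at most 62.5 mm and 10.7 degrees, less where a joint would pass 70% of its speed; a pose out of reach is approached as far as the arm can. A call is refused whole if a number of a shift passes 62.5 or a number of a turn 10.7, either way. A call with a gripper value outside its range is refused whole. The fingers move at their own pace and stop on an object; "grip_force" is the grip in N (left out, the last holds). Time passes only in rows, so rows that do not move let the fingers close. It gives the time, the measured TCP pose, the force and the opening at its end, in the units of the state.
- manip.read_state(): the state, without advancing time (a new reading comes with each control period).
- camera(name): name is "scene" or "side" or "wrist"; returns a dict with "color" (384x512x3 uint8, red, green, blue), "z_map" (384x512 float32, mm along the optical axis (not along the pixel's ray), 0 where there is no reading), "fov_y" (degrees; the focal length in pixels is half the picture's height over the tangent of half this angle, whatever the lens; pixels are square), "cx", "cy" (the principal point, pixels), "world_from_camera" (4x4, takes a point from camera to world coordinates); the wrist camera has in their place "tool_from_camera" (4x4, takes a point from camera to tool coordinates, whose origin is the TCP and whose axes are the flange's). Camera axes: x right, y up, looking along -z (the intrinsics and any distortion apply to the point x, -y, -z); pixel columns grow to the right and rows downward; lengths in mm; the calibration is good to about 2 mm. A picture is of the moment at which its call begins: read the wrist's pose just before it.
- manip.sign_off(): hands the job in, once; it reports no verdict.
Trained networks look in the newest picture that a camera, given by its name, has taken for a name from the list of things; names that differ only in an ending like _2 or _b are one class to them, and where a whole thing is asked for, a point or a joint stands for the part that bears it (a point fixed in the world has none). Each returns a list of dicts, best first, with "confidence" (0 to 1); they miss things now and then, are a little off and sometimes report something else, mostly with a low value. They report only what shows in the picture. A call takes as long as a camera call.
- search_frame(name, camera): "at" ([x, y, z] in mm, in the coordinates of the camera as it stood for that picture, good to about 4 mm: the middle of the surface that is visible of it).
- masks_of(name, camera): "region" (384x512 bool, what is visible of it).
- tip_of(name, camera): "at" ([x, y, z] in mm, in the coordinates of the camera as it stood for that picture, good to about 4 mm: a listed point, or the origin of a listed thing).
The state is a dict: "clock": time; "joints": joint angles; "qd": joint speeds; "effort": joint torques, N m; "eef_pos": TCP position; "eef_rot": TCP orientation; "wrist_force": force on the tool from outside, world axes, zero at the start; "moment": the same for the moment, N m; "finger_gap": finger opening in mm.
Only numpy, scipy, OpenCV 4.12 (cv2) and the standard library are available. Lean on these libraries where they do the work, as an engineer would, in place of code of your own. Each camera call takes 0.05 s, during which the arm holds its last target. There are 200 camera calls.

## Working session

There is one attempt and no reset: what is moved stays moved. The work goes in short steps, Python scripts to look and compute and a tool call to move; the robot and the scene stay as the last step left them, time stands still between calls to the robot, and variables do not carry over. Pictures are saved under pics/ and viewed, about 8 in all and at most 12, crops included, and the job is handed in when it is done.

Besides the shell and the picture viewer there is one more tool, called by a JSON object that holds its "method" and its "body", one argument or row to a line. send_rows: Moves the arm, as the interface text tells. Its arguments: {"type":"object","properties":{"plan":{"type":"array"},"grip_force":{"type":"number"}},"required":["plan"]}

```bash
mkdir -p pics; cat > h.py <<'E'
import numpy as np,cv2
from cell import manip,camera,search_frame,masks_of,tip_of
from scipy.spatial.transform import Rotation as R
def T():
    s=manip.read_state();M=np.eye(4);M[:3,:3]=R.from_euler('xyz',s['eef_rot']).as_matrix();M[:3,3]=s['eef_pos'];return M
def shot(n,fn=None):
    t=T();c=camera(n);c['W']=c['world_from_camera'] if n!='wrist' else t@c['tool_from_camera']
    if fn: cv2.imwrite('pics/'+fn,c['color'][:,:,::-1])
    return c
def w(c,p): return (np.array(c['W'])@np.r_[p,1])[:3]
def pix2w(c,u,v,z=None):
    """world point of pixel: from depth, or on the plane of height z"""
    f=192/np.tan(np.radians(c['fov_y'])/2)
    d=np.array([(u-c['cx'])/f,-(v-c['cy'])/f,-1]);W=np.array(c['W'])
    if z is None: return w(c,d*c['z_map'][int(v),int(u)])
    r=W[:3,:3]@d;o=W[:3,3];return o+r*(z-o[2])/r[2]
def w2pix(c,p):
    f=192/np.tan(np.radians(c['fov_y'])/2)
    q=np.linalg.inv(np.array(c['W']))@np.r_[p,1];return c['cx']+f*q[0]/-q[2],c['cy']-f*q[1]/-q[2]
E
python3 - <<'E'
from h import *
np.set_printoptions(precision=1,suppress=True)
print(manip.read_state(),manip.tip_reach)
for n in('scene','side'):
    c=shot(n,n+'.png');print(n,[k for k in c],c['W'][:3,3])
    for t in('dial_centre','pointer_tip','start_top','stop_top','fan_box','paint_cup_mid','tub_white_mid','sand_block','brush_c'):
        for r in tip_of(t,n)[:2]: print(t,round(r['confidence'],2),w(c,r['at']))
E
```

```text
{'clock': 0.0, 'joints': array([-1.4,  0.3,  1.5, -0. ,  1.3, -0.1]), 'qd': array([-0.,  0.,  0., -0., -0., -0.]), 'effort': array([ -0. , -53.2, -35.3,   0.1,   0. ,  -0. ]), 'eef_pos': array([ 151.3, -528.5,  223.9]), 'eef_rot': array([-3.1, -0. ,  0.3]), 'wrist_force': array([-0.3,  0.5, -0.7]), 'moment': array([-0., -0., -0.]), 'finger_gap': 94.13988092000983} 19.0
scene ['color', 'z_map', 'fov_y', 'cx', 'cy', 'world_from_camera', 'W'] [279.  238.2 715.3]
dial_centre 0.61 [ 617.7 -185.8   71.8]
pointer_tip 0.91 [ 655.8 -177.8   94.1]
start_top 0.61 [ 509.9 -260.3   88.7]
stop_top 0.7 [ 572.6 -302.8   98.6]
fan_box 0.65 [ 590.9 -221.2    3.4]
fan_box 0.5 [ 422.3 -345.5    5.5]
paint_cup_mid 0.81 [736.2 -82.2  29.6]
tub_white_mid 0.71 [ 534.9 -411.8   28. ]
side ['color', 'z_map', 'fov_y', 'cx', 'cy', 'world_from_camera', 'W'] [ 731.8 -917.7  996.2]
dial_centre 0.91 [ 618.  -181.9   75.9]
dial_centre 0.49 [ 655.3 -182.2   92.6]
pointer_tip 0.77 [ 656.4 -182.3   93.5]
start_top 0.5 [ 517.8 -256.8   87.5]
fan_box 0.91 [ 588.8 -216.4   -3.5]
paint_cup_mid 0.72 [739.3 -80.   30.6]
paint_cup_mid 0.32 [ 654.6 -183.2   92.6]
tub_white_mid 0.82 [ 530.5 -409.1   25.7]
tub_white_mid 0.3 [ 575.1 -308.6  101.1]
sand_block 0.65 [ 420.4 -342.8   -2. ]
sand_block 0.54 [ 507.9 -126.4   -0.4]
brush_c 0.76 [ 508.3 -128.    -0.6]
brush_c 0.5 [ 419.8 -341.3   -4.8]
```

View pictures.

View pics/scene.png

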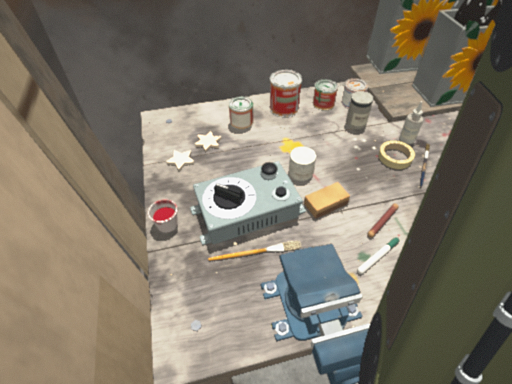

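View pics/side.png

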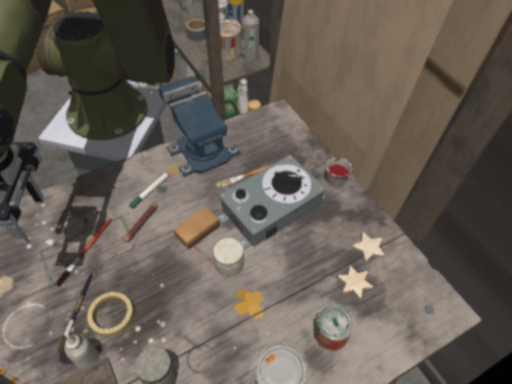

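The scene view shows the controller at about (245,200) px with the pointer aimed rear-left, and the vise nearer the robot. The side view confirms this. The networks agree on the dial at about (618,-184) mm and a box yaw of about -37°, so the pointer (about +6° in world) is on step 2. Next I'll hover over the panel with the fingers shut.

{"method": "send_rows", "body": {
  "plan": [
    {"travel": [49, -17.5, -5], "delta_rot": [0, 0, 0], "fingers": 1},
    {"travel": [49, -17.5, -5], "delta_rot": [0, 0, 0], "fingers": 1},
    {"travel": [49, -17.5, -5], "delta_rot": [0, 0, 0], "fingers": 1},
    {"travel": [49, -17.5, -5], "delta_rot": [0, 0, 0], "fingers": 1},
    {"travel": [49, -17.5, -5], "delta_rot": [0, 0, 0], "fingers": 1},
    {"travel": [49, -17.5, -5], "delta_rot": [0, 0, 0], "fingers": 1},
    {"travel": [49, -17.5, -5], "delta_rot": [0, 0, 0], "fingers": 1},
    {"travel": [49, -17.5, -5], "delta_rot": [0, 0, 0], "fingers": 1},
    {"travel": [49, -17.5, -5], "delta_rot": [0, 0, 0], "fingers": 1},
    {"travel": [49, -17.5, -5], "delta_rot": [0, 0, 0], "fingers": 1},
    {"travel": [0, 0, 0], "delta_rot": [0, 0, -10], "fingers": 1},
    {"travel": [0, 0, 0], "delta_rot": [0, 0, -10], "fingers": 1},
    {"travel": [0, 0, 0], "delta_rot": [0, 0, -10], "fingers": 1},
    {"travel": [0, 0, 0], "delta_rot": [0, 0, -10], "fingers": 1},
    {"travel": [0, 0, 0], "delta_rot": [0, 0, -10], "fingers": 1},
    {"travel": [0, 0, 0], "delta_rot": [0, 0, -10], "fingers": 1},
    {"travel": [0, 0, 0], "delta_rot": [0, 0, -10], "fingers": 1},
    {"travel": [0, 0, 0], "delta_rot": [0, 0, -10], "fingers": 1},
    {"travel": [0, 0, 0], "delta_rot": [0, 0, 0], "fingers": 1},
    {"travel": [0, 0, 0], "delta_rot": [0, 0, 0], "fingers": 1}
  ],
  "grip_force": 10
}}

```text
clock: 3.5
eef_pos: [574.3, -225.7, 274.4]
eef_rot: [-3.142, -0.0, 1.671]
wrist_force: [-0.3, -0.7, -0.6]
finger_gap: 0.2
```

```bash
python3 - <<'E'
from h import *
np.set_printoptions(precision=2,suppress=True)
s=manip.read_state();print(s['clock'],s['eef_pos'],s['eef_rot'],s['joints'],s['finger_gap'],s['wrist_force'])
c=shot('wrist','w1.png')
for t in('dial_centre','pointer_tip','start_top','stop_top','fan_box','sand_block','brush_c'):
    for r in tip_of(t,'wrist')[:2]: print(t,round(r['confidence'],2),w(c,r['at']),w2pix(c,w(c,r['at'])))
E
```

```text
3.5 [ 574.26 -225.67  274.4 ] [-3.14 -0.    1.67] [-0.43  0.42  1.24  0.    1.48 -0.53] 0.18399342501432098 [-0.29 -0.65 -0.57]
dial_centre 0.55 [ 616.98 -186.56   77.4 ] (np.float64(292.47100764136565), np.float64(152.89375818008273))
pointer_tip 0.67 [ 654.53 -181.16   88.68] (np.float64(323.14684369370354), np.float64(152.6941276001937))
pointer_tip 0.43 [ 421.2  -342.01   -0.47] (np.float64(163.23114828806854), np.float64(225.44162238861782))
start_top 0.9 [ 512.85 -257.26   91.26] (np.float64(209.3612965988296), np.float64(199.16385679023875))
start_top 0.29 [ 591.22 -219.16    3.09] (np.float64(268.22128204758747), np.float64(165.88013081334097))
fan_box 0.86 [ 590.17 -218.74    0.87] (np.float64(267.55764789758973), np.float64(165.33662712540018))
sand_block 0.96 [ 419.24 -342.59   -1.82] (np.float64(162.36678855919), np.float64(225.34947729287876))
brush_c 0.9 [ 503.7  -122.75    1.71] (np.float64(218.10151215379068), np.float64(97.51316643756414))
brush_c 0.41 [ 587.69 -219.      2.33] (np.float64(266.05213176167723), np.float64(165.48884187294968))
```

View pics/w1.png

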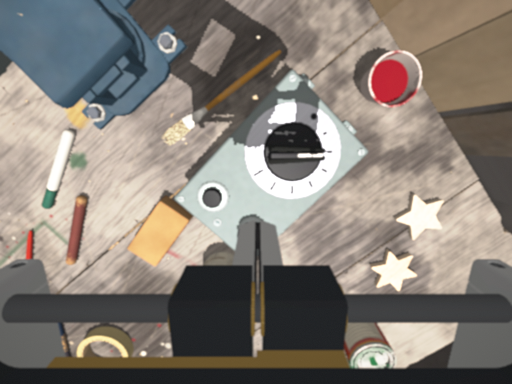

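```bash
python3 - <<'E'
from h import *
np.set_printoptions(precision=1,suppress=True)
c=shot('wrist')
print('plate',pix2w(c,292.5,150.5,73.5),'tip',pix2w(c,324,155,102),'dot',pix2w(c,313,115,73.5),'start',pix2w(c,211,197,86.5))
E
```

```text
plate [ 617.  -183.7   73.5] tip [ 652.5 -182.3  102. ] dot [ 637.  -135.8   73.5] start [ 514.3 -255.7   86.5]
```

The wrist view shows the dial plate centred at about (292,150) px, the dot at (313,115), the pointer ending at (325,155), and the start button at (211,197). These map to D≈(617,-184) and a dot azimuth of 67°, which confirms step 2. I'll lower the shut fingertips beside the pointer's left flank.

{"method": "send_rows", "body": {
  "plan": [
    {"travel": [21.3, 24.7, 0], "delta_rot": [0, 0, 0], "fingers": 1},
    {"travel": [21.3, 24.7, 0], "delta_rot": [0, 0, 0], "fingers": 1},
    {"travel": [21.3, 24.7, 0], "delta_rot": [0, 0, 0], "fingers": 1},
    {"travel": [0, 0, 40], "delta_rot": [0, 0, -1.3], "fingers": 1},
    {"travel": [0, 0, 40], "delta_rot": [0, 0, 0], "fingers": 1},
    {"travel": [0, 0, 40], "delta_rot": [0, 0, 0], "fingers": 1},
    {"travel": [0, 0, 30], "delta_rot": [0, 0, 0], "fingers": 1},
    {"travel": [0, 0, 10], "delta_rot": [0, 0, 0], "fingers": 1},
    {"travel": [0, 0, 9], "delta_rot": [0, 0, 0], "fingers": 1},
    {"travel": [0, 0, 0], "delta_rot": [0, 0, 0], "fingers": 1}
  ]
}}

```text
clock: 5.2
eef_pos: [641.5, -154.5, 105.8]
eef_rot: [3.141, 0.0, 1.698]
wrist_force: [0.4, 0.4, -0.1]
finger_gap: 0.4
```

```bash
python3 - <<'E'
from h import *
np.set_printoptions(precision=2,suppress=True)
c=shot('wrist','w2.png')
I=T();print(I, np.linalg.inv(I)@[617,-184,105,1])
E
```

```text
[[  -0.13    0.99    0.    641.65]
 [   0.99    0.13   -0.   -154.5 ]
 [  -0.      0.     -1.    106.3 ]
 [   0.      0.      0.      1.  ]] [-26.14 -28.18   1.29   1.  ]
```

View pics/w2.png

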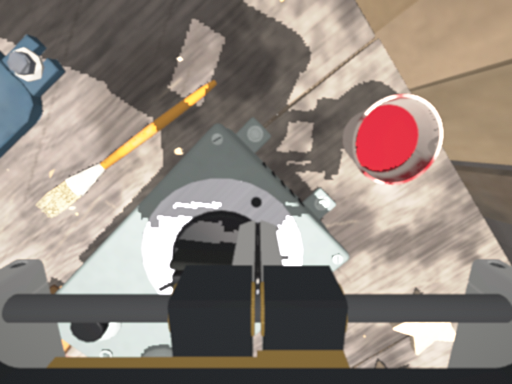

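The fingertips hang over the scale at about (255,230) px, beside the pointer, touching nothing (force about 0). Now I'll push round the axis at 3° per row.

{"method": "send_rows", "body": {
  "plan": [
    {"travel": [-4, 0, 0], "delta_rot": [0, 0, 0], "fingers": 1},
    {"travel": [-4, 0, 0], "delta_rot": [0, 0, 0], "fingers": 1},
    {"travel": [-1.5, 0.9, 0], "delta_rot": [0, 0, 3], "fingers": 1},
    {"travel": [-1.5, 0.9, 0], "delta_rot": [0, 0, 3], "fingers": 1},
    {"travel": [-1.5, 0.9, 0], "delta_rot": [0, 0, 3], "fingers": 1},
    {"travel": [-1.5, 0.9, 0], "delta_rot": [0, 0, 3], "fingers": 1},
    {"travel": [-1.5, 0.9, 0], "delta_rot": [0, 0, 3], "fingers": 1},
    {"travel": [-1.5, 0.9, 0], "delta_rot": [0, 0, 3], "fingers": 1},
    {"travel": [-1.5, 0.9, 0], "delta_rot": [0, 0, 3], "fingers": 1},
    {"travel": [-1.5, 0.9, 0], "delta_rot": [0, 0, 3], "fingers": 1}
  ]
}}

```text
clock: 6.5
eef_pos: [648.9, -175.0, 105.7]
eef_rot: [3.141, 0.0, 1.277]
wrist_force: [-1.7, 0.3, 0.6]
finger_gap: 0.4
```

```bash
cat > chk.py <<'E'
from h import *
np.set_printoptions(precision=1,suppress=True)
I=T();print(manip.read_state()['wrist_force'],'axis in tool',(np.linalg.inv(I)@[617,-184,105,1])[:2],'tool az',np.degrees(np.arctan2(I[1,1],I[0,1])))
for n in('scene','side','wrist'):
    c=shot(n)
    for r in tip_of('pointer_tip',n)[:2]:
        p=w(c,r['at']);print(n,round(r['confidence'],2),p,'az',np.degrees(np.arctan2(p[1]+184,p[0]-617)),'r',np.hypot(p[1]+184,p[0]-617))
E
python3 chk.py
```

```text
[-1.7  0.3  0.6] axis in tool [-17.8 -27.9] tool az -16.83741387469452
scene 0.52 [ 655.2 -198.6   95.4] az -20.97103432362162 r 40.92126112243487
side 0.93 [ 651.  -201.8   93.1] az -27.64276205411139 r 38.37974016412467
```

{"method": "send_rows", "body": {
  "plan": [
    {"travel": [-1.5, 0.9, 0], "delta_rot": [0, 0, 3], "fingers": 1},
    {"travel": [-1.5, 0.9, 0], "delta_rot": [0, 0, 3], "fingers": 1},
    {"travel": [-1.5, 0.9, 0], "delta_rot": [0, 0, 3], "fingers": 1},
    {"travel": [-1.5, 0.9, 0], "delta_rot": [0, 0, 3], "fingers": 1},
    {"travel": [-1.5, 0.9, 0], "delta_rot": [0, 0, 3], "fingers": 1},
    {"travel": [-1.5, 0.9, 0], "delta_rot": [0, 0, 3], "fingers": 1},
    {"travel": [-1.5, 0.9, 0], "delta_rot": [0, 0, 3], "fingers": 1},
    {"travel": [-1.5, 0.9, 0], "delta_rot": [0, 0, 3], "fingers": 1},
    {"travel": [-1.5, 0.9, 0], "delta_rot": [0, 0, 3], "fingers": 1},
    {"travel": [-1.5, 0.9, 0], "delta_rot": [0, 0, 3], "fingers": 1}
  ]
}}

```text
clock: 8.05
eef_pos: [649.0, -191.9, 105.5]
eef_rot: [3.142, -0.0, 0.754]
wrist_force: [0.1, -0.1, 0.2]
finger_gap: 0.8
```

```bash
python3 chk.py
```

```text
[ 0.1 -0.1  0.2] axis in tool [-17.9 -27.7] tool az -46.779192432071824
scene 0.8 [ 642.5 -214.6   94.5] az -50.27352533772712 r 39.83637008124483
side 0.73 [ 639.  -218.1   91.9] az -57.18143765289807 r 40.57730311293294
```

{"method": "send_rows", "body": {
  "plan": [
    {"travel": [-1.5, 0.9, 0], "delta_rot": [0, 0, 3], "fingers": 1},
    {"travel": [-1.5, 0.9, 0], "delta_rot": [0, 0, 3], "fingers": 1},
    {"travel": [-1.5, 0.9, 0], "delta_rot": [0, 0, 3], "fingers": 1},
    {"travel": [-1.5, 0.9, 0], "delta_rot": [0, 0, 3], "fingers": 1},
    {"travel": [-1.5, 0.9, 0], "delta_rot": [0, 0, 3], "fingers": 1},
    {"travel": [-1.5, 0.9, 0], "delta_rot": [0, 0, 3], "fingers": 1},
    {"travel": [-1.5, 0.9, 0], "delta_rot": [0, 0, 3], "fingers": 1},
    {"travel": [-1.5, 0.9, 0], "delta_rot": [0, 0, 3], "fingers": 1},
    {"travel": [-1.5, 0.9, 0], "delta_rot": [0, 0, 3], "fingers": 1},
    {"travel": [-1.5, 0.9, 0], "delta_rot": [0, 0, 3], "fingers": 1}
  ]
}}

```text
clock: 9.6
eef_pos: [640.6, -207.0, 105.5]
eef_rot: [3.142, -0.0, 0.231]
wrist_force: [0.1, 0.7, -0.3]
finger_gap: 0.5
```

```bash
python3 chk.py
```

```text
[ 0.1  0.7 -0.3] axis in tool [-17.7 -27.8] tool az -76.76908355412947
scene 0.98 [ 622.8 -222.2   92.4] az -81.42850972392228 r 38.585185152980046
side 0.72 [ 623.5 -224.8   91.8] az -80.95583223264286 r 41.35152625234276
```

The pointer is at about -81° (step 5 is at -83°) and the side force is about 0. I'll back off, lift, go above the start button and look.

{"method": "send_rows", "body": {
  "plan": [
    {"travel": [4, 0, 0], "delta_rot": [0, 0, 0], "fingers": 1},
    {"travel": [4, 0, 0], "delta_rot": [0, 0, 0], "fingers": 1},
    {"travel": [0, 0, -30], "delta_rot": [0, 0, 0], "fingers": 1},
    {"travel": [0, 0, -30], "delta_rot": [0, 0, 0], "fingers": 1},
    {"travel": [-35.4, 4.8, 0], "delta_rot": [0, 0, 0], "fingers": 1},
    {"travel": [-35.4, 4.8, 0], "delta_rot": [0, 0, 0], "fingers": 1},
    {"travel": [-35.4, 4.8, 0], "delta_rot": [0, 0, 0], "fingers": 1},
    {"travel": [-35.4, 4.8, 0], "delta_rot": [0, 0, 0], "fingers": 1},
    {"travel": [0, 0, 0], "delta_rot": [0, 0, 0], "fingers": 1},
    {"travel": [0, 0, 0], "delta_rot": [0, 0, 0], "fingers": 1}
  ]
}}

```text
clock: 11.15
eef_pos: [515.6, -256.3, 165.7]
eef_rot: [3.141, -0.001, 0.232]
wrist_force: [-0.3, -0.7, 0.3]
finger_gap: 0.8
```

```bash
python3 chk.py; python3 - <<'E'
from h import *
s=manip.read_state();print(s['eef_pos'],s['eef_rot'])
ims=[]
for n in('side','scene'):
    c=shot(n)
    for r in tip_of('start_top',n): print(n,r['confidence'],w(c,r['at']))
    u,v=map(int,w2pix(c,[590,-218,90])); v=max(v,70);ims.append(cv2.resize(c['color'][v-70:v+70,u-70:u+70,::-1],None,fx=2.8,fy=2.8,interpolation=3))
cv2.imwrite('pics/s5.png',np.hstack(ims))
E
```

```text
[-0.3 -0.7  0.3] axis in tool [115.3 -47.1] tool az -76.71932432979632
side 0.64 [ 622.8 -219.4   90.5] az -80.67708215756268 r 35.91548519065913
wrist 0.66 [ 617.2 -222.6   90.6] az -89.66101155179524 r 38.6018965459777
[ 515.28882538 -256.08403907  165.24122236] [-3.14138225e+00  1.85935584e-04  2.32284489e-01]
side 0.51 [ 514.47534486 -254.92119116   84.97705011]
scene 0.52 [ 509.75399395 -259.43718394   86.91591312]
```

View pics/s5.png

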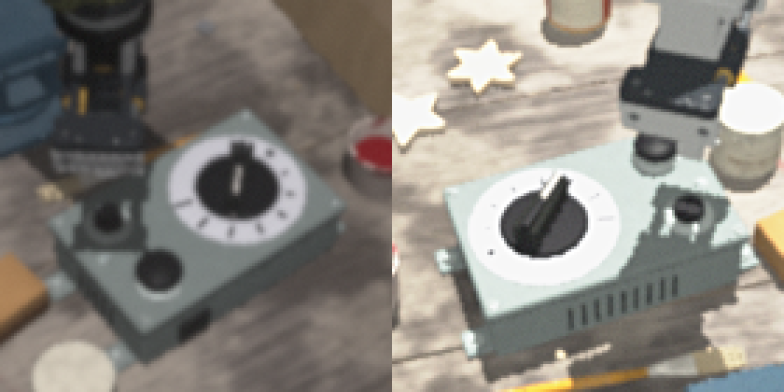

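The crop shows the white pointer line on the step 5 side (side view (238,180), scene view (550,185)), and the fingertips are over the start button at about (515,-256). Several pointer readings agree on step 5, so I'll press.

{"method": "send_rows", "body": {
  "plan": [
    {"travel": [0, 0, 40], "delta_rot": [0, 0, 0], "fingers": 1},
    {"travel": [0, 0, 14], "delta_rot": [0, 0, 0], "fingers": 1},
    {"travel": [0, 0, 4], "delta_rot": [0, 0, 0], "fingers": 1},
    {"travel": [0, 0, 4], "delta_rot": [0, 0, 0], "fingers": 1},
    {"travel": [0, 0, 4], "delta_rot": [0, 0, 0], "fingers": 1},
    {"travel": [0, 0, 1], "delta_rot": [0, 0, 0], "fingers": 1},
    {"travel": [0, 0, 0], "delta_rot": [0, 0, 0], "fingers": 1},
    {"travel": [0, 0, 0], "delta_rot": [0, 0, 0], "fingers": 1}
  ]
}}

```text
clock: 12.65
eef_pos: [515.4, -256.6, 99.7]
eef_rot: [3.14, -0.001, 0.232]
wrist_force: [-1.5, 0.5, 8.3]
finger_gap: 0.6
```

The force is 8.3 N and the tip is at 80.7 mm (fully down is 80.5), so the button is bottomed. Releasing and retreating.

{"method": "send_rows", "body": {
  "plan": [
    {"travel": [0, 0, -7], "delta_rot": [0, 0, 0], "fingers": 1},
    {"travel": [0, 0, -30], "delta_rot": [0, 0, 0], "fingers": 1},
    {"travel": [0, 0, -50], "delta_rot": [0, 0, 0], "fingers": 1},
    {"travel": [0, 0, -50], "delta_rot": [0, 0, 0], "fingers": 1},
    {"travel": [-40, 20, -20], "delta_rot": [0, 0, 0], "fingers": 1},
    {"travel": [-40, 20, 0], "delta_rot": [0, 0, 0], "fingers": 1},
    {"travel": [0, 0, 0], "delta_rot": [0, 0, 0], "fingers": 1},
    {"travel": [0, 0, 0], "delta_rot": [0, 0, 0], "fingers": 1}
  ]
}}

```text
clock: 13.65
eef_pos: [446.5, -313.5, 255.6]
eef_rot: [3.142, -0.0, 0.231]
wrist_force: [0.5, 1.1, 0.3]
finger_gap: 0.3
```

```bash
python3 chk.py; python3 - <<'E'
from h import *
np.set_printoptions(precision=1,suppress=True)
for n in('side','wrist'):
    c=shot(n,'end_'+n+'.png')
    for t in('start_top','stop_top','paint_cup_mid','tub_white_mid','sand_block','brush_c'):
        for r in tip_of(t,n)[:1]: print(n,t,round(r['confidence'],2),w(c,r['at']))
E
```

```text
[0.5 1.1 0.3] axis in tool [195.6 -86.9] tool az -76.73855025454077
scene 0.8 [ 625.7 -222.4   93.7] az -77.26262882287016 r 39.37171120857821
side 0.56 [ 622.7 -220.8   93. ] az -81.17513470562854 r 37.194311806057684
wrist 0.81 [ 618.  -223.4   86.9] az -88.57132412148925 r 39.43047939816052
wrist 0.43 [ 588.5 -220.6    4. ] az -127.8502015593724 r 46.39273663588419
side start_top 0.48 [ 512.8 -254.5   88.1]
side stop_top 0.47 [ 577.8 -304.7   99. ]
side paint_cup_mid 0.55 [739.3 -78.2  30.9]
side tub_white_mid 0.57 [ 529.5 -410.8   26.4]
side sand_block 0.96 [ 420.7 -343.5   -3.4]
side brush_c 0.53 [ 505.6 -124.3   -1.3]
wrist start_top 0.58 [ 513.1 -257.2   86.6]
wrist stop_top 0.67 [ 571.9 -306.5   99.5]
wrist tub_white_mid 0.2 [ 500.7 -125.4    2.1]
wrist sand_block 0.8 [ 420.5 -345.     1.6]
wrist brush_c 0.65 [ 499.8 -123.7   -0.8]
```

View pics/end_wrist.png

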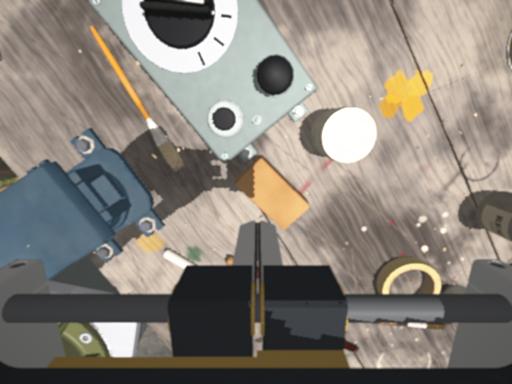

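The end view shows the pointer line at (205,10) px aimed at the bar at (227,15), with two longer bars (6 and 7) following it clockwise. That makes it step 5. Buttons are up and bystanders unmoved.

```bash
python3 -c "
from cell import manip; print(manip.sign_off())"
```

```text
the job is handed in; nothing more can be done
None
```

The selector is on step 5, the start button was pressed once and came back up, and the job is handed in. The last robot time I read was 13.65 s of the 58 s allowed; sign-off gave no verdict.

- **Selector:** I pushed the pointer's left flank with the shut fingertips from step 2 to step 5, checking after each click. In the last check the three cameras put the pointer at -77°, -81° and -89°, against a nominal -83° for step 5. That 12° spread is network noise, well under the 30° between steps. The final close view showed the pointer on the bar that is followed clockwise by only two more (6 and 7).
- **Start button:** At the bottom of the press the force was 8.3 N and the fingertips were at 80.7 mm, where fully down is 80.5 mm. Afterwards its top read 87–88 mm, against 86.5 mm when up.
- **Stop button:** Its top reads about 99 mm, against 98 mm when up, so it was not pressed.
- **Bystanders:** Cup, tub, block and brush all read within about 6 mm of where they stood, which is about what the networks can resolve. One wrist-camera tub reading landed on the brush instead, at confidence 0.2, and I ignored it.
- **Arm:** It ended well clear, touching nothing.

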